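Close the swing-bolt clamp on an extraction tube

ROBOT

A 7-joint arm with a two-finger parallel gripper is mounted at the origin on the work surface. World frame = base frame: x ahead of the robot, y to its left, z up, the work surface at z = 0. Lengths are in m, angles in rad, forces in N, time in s.
With the tool pointing down it reaches from about 0.425 to 0.925 m from the base axis. Payload 6.8 kg.
Tool frame: the origin (TCP) lies at the very end of the fingers, on their centre line; the grasp point (between the pads) lies 19 mm behind it (bot.grip_depth is the distance from the TCP to the grasp point, in m); x points along the fingers, y is the direction in which the jaws open and shut, and the axes are right-handed (so a half turn about x gives the same grasp; the last joint's range is limited). The gripper opens to 88 mm and grips with 3 to 60 N. Pads are 20 mm wide; open, the fingers measure 115 mm over their backs; the gripper's body (75 mm by 178 mm) begins 61 mm behind the grasp point.
Start: joints at [1.132, 0.477, 0.022, 1.555, -0.011, 1.109, -0.083], TCP at [0.219, -0.638, 0.223] pointing down, gripper open.
Joint ranges: [-2.96, 2.96], [-0.34, 2.1], [-1.41, 1.46], [0.24, 2.44], [-1.37, 4.51], [0.17, 1.92], [-2.96, 2.96]. Speed limits (rad/s): [2.39, 2.39, 3.14, 3.14, 3.14, 3.14, 3.14].

INTERFACE

Orientations are given as [roll, pitch, yaw] about the fixed x, y, z axes, in that order (R = Rz(yaw) Ry(pitch) Rx(roll)).
In Python, from workcell import bot gives the robot as it stands.
- The arm moves only by the tool carry_out, never from a script. Its argument "rows" is text: rows parted by semicolons, each of 6 numbers parted by spaces: the shift along the tool's x, y, z in mm, then the turn, a rotation vector about the tool's x, y, z in rad. A call has 1 to 20 rows; each row shifts and turns the pose as measured when the row begins, along the tool's axes as they then stand; what a row does not reach is not made up. A row lasts 1/10 s, in which the tool goes at most 50 mm and 8.59 degrees, less where a joint would pass 70% of its speed; a pose out of reach is approached as far as the arm can. A call with a gripper value outside its range is refused whole. "fingers" is the finger opening in mm, from 0 to 87.8, set as the call begins (left out, the last holds). The fingers move at their own pace and stop on an object; the grip force is fixed at half the most. Time passes only in rows, so rows that do not move let the fingers close. It gives the time, the measured TCP pose, the force and the opening at its end, in the units of the state.
- bot.get_state(): the state, without advancing time (a new reading comes with each control period).
- bot.snapshot(name): name is "side" or "top" or "wrist"; returns (picture, depth): 480x640x3 uint8, blue, green, red; 480x640 float32, m along the optical axis (not along the pixel's ray), 0 where there is no reading.
- bot.calibration(name): a dict with "fx", "fy", "cx", "cy" (pixels), "R" (3x3) and "t" (3): a world point X has camera coordinates R X + t. Camera axes: x right, y down, z forward; pixel columns grow to the right and rows downward; lengths in m; the calibration is good to about 2 mm. A picture is of the moment at which its call begins: read the wrist's pose just before it. calibration takes no time and is no camera call; for the wrist camera it gives the pose at the moment of the call.
- bot.hand_in(): hands the job in, once; it reports no verdict.
Trained networks look in the newest picture that a camera, given by its name, has taken for a name from the list of things; names that differ only in an ending like _2 or _b are one class to them, and where a whole thing is asked for, a point or a joint stands for the part that bears it (a point fixed in the world has none). Each returns a list of dicts, best first, with "p" (0 to 1); they miss things now and then, are a little off and sometimes report something else, mostly with a low value. They report only what shows in the picture. A call takes as long as a camera call. They do not tell look-alikes from the thing itself.
- bot.boxes_of(query, camera): "uv" ([column, row] in pixels, amid what is visible of it).
The state is a dict: "clock": time; "qpos": joint angles; "joint_velocities": joint speeds; "effort": joint torques, N m; "ee_pos": TCP position; "orientation": TCP orientation; "contact_force": force on the tool from outside, world axes, zero at the start; "moment": the same for the moment, N m; "opening": finger opening in m.
Only numpy, scipy, OpenCV 4.12 (cv2) and the standard library are available. Lean on these libraries where they do the work, as an engineer would, in place of code of your own. Each camera call takes 0.05 s, during which the arm holds its last target. There are 200 camera calls.

TASK

Push the red tube lengthwise along its cradles until its end is home against the yellow stop. Then swing the clamp's hinged upper half over the tube and all the way down, and tip the swing bolt up until it stands upright in the slot of the clamp's lug. Leave the glue bottle, the offcut and the bar clamp where they are.

Things in the scene. Friction and masses are not known exactly. Their poses are not given: they have to be found in the camera images.
- fixture: Plywood board fixed to the bench, spanning x -80..+70, y -170..+130 mm, 18 mm thick. Origin on the bench surface under the closed clamp's middle; z up. The tube lies along y, axis at x 0, 55 mm high, in black V cradles at y -70 and +36. Yellow stop plate at y +100..112, x +-35, top 78 mm high. Clamp (40 mm wide) at y 0: hinge on the +x side, swing bolt on the -x side.
- stop_face (a point): Centre of the stop's face that the tube must reach: fixture frame (0, +100, 55) mm. Axes as the fixture.
- tube_center (a point): Centre of the loose red tube (50 mm diameter, 200 mm long, flat closed black ends, about 0.35 kg). Its y axis is the tube's axis; it may be rolled. It starts 25 to 50 mm short of the stop; 3 to 6 N on the middle of its free (-y) end slides it along fixture +y. Home: centre 100 mm from the stop face, at fixture y = 0.
- jaw_hinge (a point): Axis of the hinged upper half: fixture frame (+40, 0, 58) mm, axis along fixture y.
- clamp_jaw (a joint): Angle of the hinged upper half (rad): 0 closed on the tube (hard stop), 1.57 standing up, 2.25 laid fully back to fixture +x. Starts 1.7 to 2.15. Stiff hinge: it stays where it is left; at most 0.3 N m turns it. A smooth half ring, inner radius 27, outer 34 mm about the tube's axis when closed, 40 mm wide, with a slotted lug at its free end.
- jaw_crown (a point): Top of the upper half's outer curve, moving with it: closed it is at fixture (0, 0, 89) mm; its z axis is the outward normal there.
- bolt_pivot (a point): Pivot of the swing bolt: fixture frame (-50, 0, 30) mm, axis along fixture y.
- swing_bolt (a joint): Lean of the swing bolt (rad): 0 upright in the slot (hard stop), growing as it leans away from the clamp to fixture -x, at most 1.15. Starts 0.55 to 0.95. Stiff pivot: it stays where it is left; about 0.1 N m turn it. If stood up before the upper half is down, it blocks the lug.
- bolt_ball (a point): Centre of the smooth black ball (26 mm diameter) on the end of the swing bolt, 54 mm from the pivot, moving with the bolt; its z axis points along the bolt. Upright it is at fixture (-50, 0, 84) mm, just above the lug.
- glue_mid (a point): Yellow glue bottle, bystander, 56 mm diameter, 150 mm tall; point half-way up.
- offcut_mid (a point): Cork-brown fibreboard offcut, bystander, 120 x 70 x 45 mm; its centre.
- bar_clamp_mid (a point): Blue bar clamp with yellow pads lying flat, bystander, about 200 x 67 x 25 mm; its middle.
- lug_slot (a point): On the lug of the upper half, moving with it: middle of the slot, level with the lug's top. Closed it is at fixture (-50, 0, 68) mm. The lug is 10 mm thick and ends 12 mm farther out (102 mm from the hinge axis, so 160 mm high when standing up). The slot is 12 mm wide, 17 mm deep, open at the lug's end, for the bolt's 8 mm shank.
Things that resemble listed ones, but are neither listed nor needed, are in the scene too. Of the things that look like the part that bears tube_center, the smallest one is meant.

How it is judged:
On the way, in this order (a step that is already met when the one before it is completed fails the run):
1. the tube is home against the stop, the upper half still open (y of tube_center in the frame of fixture above -0.004 m and value of joint clamp_jaw above 0.5 rad), for 0.2 s.
2. the upper half is down over the tube, the bolt still leaning out (value of joint clamp_jaw below 0.08 rad and value of joint swing_bolt above 0.25 rad), for 0.2 s.
3. the swing bolt stands upright in the slot (value of joint swing_bolt below 0.1 rad and value of joint clamp_jaw below 0.08 rad), for 0.2 s.
At the end, for the whole second after the job is handed in: The tube lies in its cradles within 5 mm of the stop, the upper half is closed over it (within 0.08 rad), the swing bolt stands upright in the slot (within 0.1 rad), and glue bottle, offcut and bar clamp are within 30 mm of where they began (all of step 3 and y of tube_center in the frame of fixture above -0.005 m and z of tube_center in the frame of fixture between 0.05 and 0.06 m and angle between the y axis of tube_center and the y axis of fixture, either way round below 0.05 rad and distance of each of glue_mid, offcut_mid, bar_clamp_mid from where it was at the start of the episode below 0.03 m); the robot touches nothing.
It fails at once if a bystander is pushed or knocked over (distance of any of glue_mid, offcut_mid, bar_clamp_mid from where it was at the start of the episode above 0.03 m).
It also fails if it takes over 59 s, if anything falls off the work surface, if the arm or the gripper's body presses on something with over 40 N, if the wrist force passes 120 N, or if a joint passes its speed limit or range.

## Working session

There is one attempt and no reset: what is moved stays moved. The work goes in short steps, Python scripts to look and compute and a tool call to move; the robot and the scene stay as the last step left them, time stands still between calls to the robot, and variables do not carry over. Pictures are saved under pics/ and viewed, about 8 in all and at most 12, crops included, and the job is handed in when it is done.

Besides the shell and the picture viewer there is one more tool, called after "Emit:" by a JSON object that holds its "method" and its "body", one argument or row to a line. carry_out: Moves the arm, as the interface text tells. Its arguments: {"type":"object","properties":{"rows":{"type":"string"},"fingers":{"type":"number"}},"required":["rows"]}

```bash
mkdir -p pics; ls; python3 - <<'E'
from workcell import bot
import cv2,numpy as np
s=bot.get_state();print(s['clock'],s['ee_pos'],s['orientation'])
ims=[]
for c in ['top','side']:
    im,d=bot.snapshot(c);cv2.imwrite(f'pics/{c}0.png',im);np.save(f'pics/{c}0.npy',d)
    k=bot.calibration(c);print(c,k)
    for q in ['fixture','tube_center','clamp_jaw','bolt_ball','glue_mid','offcut_mid','bar_clamp_mid','jaw_crown','lug_slot']:
        try: 
            r=bot.boxes_of(q,c)
        except Exception as e: print(q,e);continue
        out=[]
        for b in r[:4]:
            u,v=map(int,b['uv']);z=d[min(v,479),min(u,639)]
            X=k['R'].T@(np.array([(u-k['cx'])/k['fx']*z,(v-k['cy'])/k['fy']*z,z])-k['t']) if z>0 else None
            out.append((u,v,round(b['p'],2),None if X is None else X.round(3).tolist()))
        print(q,out)
E
```

```text
pics
0.0 [ 0.21898061 -0.63784833  0.22170019] [-1.47534913  1.5689811   1.99701743]
top {'fx': 515.363076028781, 'fy': 515.363076028781, 'cx': 316.6377039989373, 'cy': 239.66351448990287, 'R': array([[ 0.02344508, -0.99950832,  0.02081929],
       [-0.99819491, -0.0245559 , -0.05480816],
       [ 0.05529245, -0.01949673, -0.99827983]]), 't': array([-0.01754504,  0.50580725,  1.0841325 ])}
fixture [(334, 238, 0.94, [0.508, -0.04, 0.061])]
tube_center [(212, 339, 0.87, [0.299, 0.201, 0.064]), (350, 227, 0.82, [0.53, -0.071, 0.08]), (214, 123, 0.61, [0.738, 0.212, 0.063])]
clamp_jaw [(338, 197, 0.56, [0.583, -0.042, 0.128])]
bolt_ball [(327, 266, 0.79, [0.45, -0.026, 0.07])]
glue_mid [(517, 199, 0.68, [0.592, -0.4, 0.1])]
offcut_mid [(122, 219, 0.76, [0.537, 0.397, 0.045])]
bar_clamp_mid [(490, 283, 0.82, [0.422, -0.378, 0.012])]
jaw_crown [(333, 200, 0.84, [0.584, -0.036, 0.071])]
lug_slot [(337, 194, 0.59, [0.587, -0.039, 0.141])]
side {'fx': 529.5370595815194, 'fy': 529.5370595815194, 'cx': 318.0894344186283, 'cy': 240.79576418578793, 'R': array([[-0.78582807, -0.6181322 , -0.01966771],
       [-0.45762652,  0.60258113, -0.65381492],
       [ 0.41599545, -0.50478565, -0.75639886]]), 't': array([0.43322302, 0.28088759, 1.07737051])}
fixture [(333, 245, 0.72, [0.512, -0.009, 0.047])]
tube_center [(340, 222, 0.98, [0.525, -0.054, 0.081]), (194, 264, 0.63, [0.721, 0.24, 0.065])]
clamp_jaw [(313, 206, 0.74, [0.602, -0.047, 0.094])]
bolt_ball [(358, 251, 0.56, [0.444, -0.014, 0.07])]
glue_mid [(331, 247, 0.58, [0.512, -0.002, 0.047])]
offcut_mid [(198, 372, 0.6, [0.527, 0.416, 0.045])]
bar_clamp_mid [(439, 187, 0.63, [0.427, -0.373, 0.01])]
jaw_crown [(314, 204, 0.65, [0.582, -0.028, 0.128])]
lug_slot [(314, 208, 0.64, [0.602, -0.05, 0.084])]
```

View pics/top0.png

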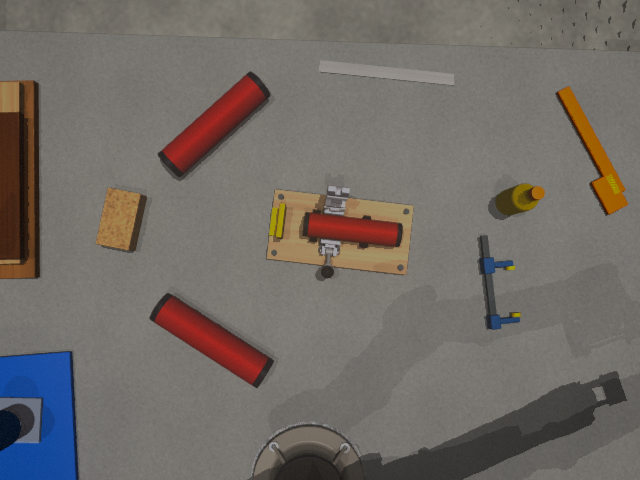

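View pics/side0.png

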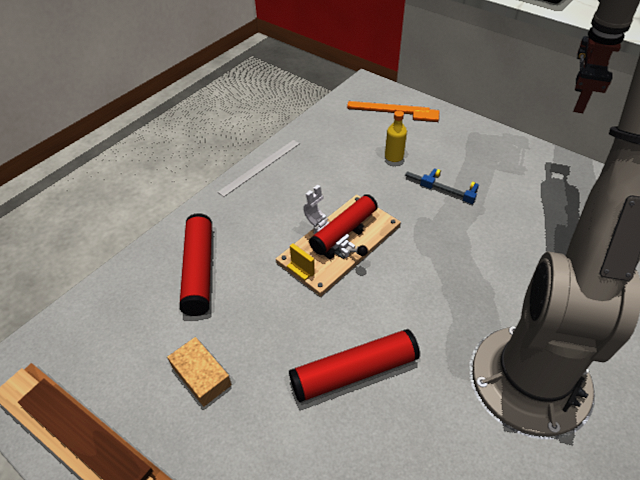

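The top view shows the red tube on the plywood board at about (352,230), the stop on its left at (278,220), the open jaw above at (338,195) and the ball below at (327,271). The glue bottle is at (517,199), the bar clamp at (490,283) and the offcut at (122,219). The two larger red tubes are look-alikes. The side view agrees. Next I fit the fixture frame.

```bash
cat > h.py <<'E'
import numpy as np,cv2
from workcell import bot
def cloud(d,k):
    v,u=np.mgrid[:480,:640]
    P=np.stack([(u-k['cx'])/k['fx']*d,(v-k['cy'])/k['fy']*d,d],-1)
    X=(P-k['t'])@k['R']; X[d<=0]=np.nan
    return X
def redm(im):
    h=cv2.cvtColor(im,cv2.COLOR_BGR2HSV);return ((h[...,0]<8)|(h[...,0]>172))&(h[...,1]>150)&(h[...,2]>50)
def yelm(im):
    h=cv2.cvtColor(im,cv2.COLOR_BGR2HSV);return (h[...,0]>22)&(h[...,0]<32)&(h[...,1]>180)&(h[...,2]>60)
E
python3 - <<'E'
from h import *
for c in ['top','side']:
    im=cv2.imread(f'pics/{c}0.png');d=np.load(f'pics/{c}0.npy');k=bot.calibration(c)
    X=cloud(d,k);
    reg=(X[...,0]>.38)&(X[...,0]<.68)&(X[...,1]>-.26)&(X[...,1]<.16)
    b=reg&(X[...,2]>.010)&(X[...,2]<.025)
    p=X[b];r=cv2.minAreaRect((p[:,:2]*1000).astype(np.float32));print(c,'board',r,'z',np.median(p[:,2]), cv2.boxPoints(r).round(0).tolist())
    t=X[reg&redm(im)&(X[...,2]>.05)];top=t[t[:,2]>np.nanpercentile(t[:,2],50)]
    m=t.mean(0);w=np.linalg.eigh(np.cov(t[:,:2].T))[1][:,1];w*=np.sign(w[1]);s=(t-m)[:,:2]@w
    print('tube',m,'dir',w,np.degrees(np.arctan2(-w[0],w[1])),'ends',m[:2]+w*s.min(),m[:2]+w*s.max(),'zmax',np.nanpercentile(t[:,2],99))
    mt=top.mean(0); print('ridge mean',mt)
    y=X[reg&yelm(im)];print('yel',len(y),y.mean(0),np.percentile(y,[1,99],axis=0).tolist())
E
```

```text
top board ((524.7603149414062, -54.6512451171875), (300.6441955566406, 150.16656494140625), 84.70894622802734) z 0.017617235829857116 [[436.0, -197.0], [586.0, -211.0], [613.0, 88.0], [464.0, 102.0]]
tube [ 0.52605161 -0.07570185  0.07493676] dir [0.09279086 0.99568562] -5.324183876459302 ends [ 0.51766088 -0.16573798] [0.53437895 0.01365413] zmax 0.08265128239280344
ridge mean [ 0.52753591 -0.07544898  0.07866033]
yel 338 [0.54161882 0.0779724  0.05282574] [[0.5081329241888906, 0.06305276539945663, 0.02028695661439618], [0.5739881695086758, 0.09402002525179155, 0.08132008250655468]]
side board ((525.3983764648438, -54.530029296875), (303.2056579589844, 153.34580993652344), 84.73176574707031) z 0.017972019451169243 [[435.0, -198.0], [588.0, -213.0], [616.0, 89.0], [463.0, 103.0]]
tube [ 0.52015908 -0.07122763  0.07323706] dir [0.09089286 0.99586068] -5.214974882332222 ends [ 0.51131399 -0.16813818] [0.52840513 0.01911957] zmax 0.08275715674396655
ridge mean [ 0.52711938 -0.07139531  0.07880207]
yel 189 [0.54243001 0.08075688 0.04859874] [[0.5113948747471195, 0.06517920553380005, 0.018687350554006336], [0.5728327598290774, 0.0955966495135548, 0.08094233846315202]]
```

```bash
cat >> h.py <<'E'
from scipy.spatial.transform import Rotation as Ro
yaw=-0.0922; O=np.array([.5318,-.0352,0]); RF=Ro.from_euler('z',yaw).as_matrix()
def tofix(X): return (np.asarray(X)-O)@RF
def toworld(p): return RF@np.asarray(p)+O
def st(tgt=None,ax=None):
    "tgt: fixture mm TCP; ax: desired fixture tool axes matrix columns. prints tool-frame shift mm + rotvec"
    s=bot.get_state();R=Ro.from_euler('xyz',s['orientation']).as_matrix()
    print('t',round(s['clock'],2),'tcp fix',(tofix(s['ee_pos'])*1000).round(1),'F fix',(np.array(s['contact_force'])@RF).round(1),'M',np.round(s['moment'],2),'open',round(s['opening']*1000,1))
    print('tool axes in fix (cols):',(RF.T@R).round(3).tolist())
    if tgt is not None: print('shift tool mm',(R.T@(toworld(np.array(tgt)/1000)-s['ee_pos'])*1000).round(1))
    if ax is not None: print('rotvec tool',Ro.from_matrix(R.T@RF@np.asarray(ax)).as_rotvec().round(3))
E
python3 - <<'E'
from h import *
# tool x down, y along +-fix x
D=np.array([0,0,-1.]);
for sx in (1,-1):
    y=np.array([sx,0,0.]); st([0,-165,250],np.stack([D,y,np.cross(D,y)],1))
for sx in (1,-1):
    y=np.array([0,sx,0.]); st([0,-165,250],np.stack([D,y,np.cross(D,y)],1))
for c in ['top','side']:
    im=cv2.imread(f'pics/{c}0.png');d=np.load(f'pics/{c}0.npy');F=tofix(cloud(d,bot.calibration(c)))*1000
    hsv=cv2.cvtColor(im,cv2.COLOR_BGR2HSV)
    b=F[(abs(F[...,1])<20)&(F[...,0]<-60)&(F[...,0]>-125)&(F[...,2]>45)];b=b[b[:,2]<110]
    print(c,'ball pts',len(b),b.mean(0).round(1),np.percentile(b,[2,98],axis=0).round(1).tolist())
    j=F[(abs(F[...,1])<28)&(F[...,0]>38)&(F[...,0]<150)&(F[...,2]>85)]
    print('jaw',len(j),j.mean(0).round(1),np.percentile(j,[2,50,98],axis=0).round(1).tolist(), j[np.argmax(j[:,2])].round(1))
    r=F[redm(im)&(abs(F[...,0])<30)&(F[...,2]>40)];r=r[(r[:,1]>-180)&(r[:,1]<100)];print('red y',np.percentile(r[:,1],[1,99]))
    g=F[(F[...,2]>20)&(abs(F[...,0]-0)<15)&(F[...,1]<-110)&(F[...,1]>-170)];print('end y min',g[:,1].min())
E
```

```text
t 1.0 tcp fix [-255.7 -629.4  222.7] F fix [ 0.3 -0.2  0.1] M [-0.02  0.01  0.04] open 88.0
tool axes in fix (cols): [[-0.0, 0.41, -0.912], [0.0, -0.912, -0.41], [-1.0, -0.0, -0.0]]
shift tool mm [ -27.3 -318.5 -423.8]
rotvec tool [-1.148 -0.     0.   ]
t 1.0 tcp fix [-255.7 -629.4  222.7] F fix [ 0.3 -0.2  0.1] M [-0.02  0.01  0.04] open 88.0
tool axes in fix (cols): [[-0.0, 0.41, -0.912], [0.0, -0.912, -0.41], [-1.0, -0.0, -0.0]]
shift tool mm [ -27.3 -318.5 -423.8]
rotvec tool [1.994 0.    0.   ]
t 1.0 tcp fix [-255.7 -629.4  222.7] F fix [ 0.3 -0.2  0.1] M [-0.02  0.01  0.04] open 88.0
tool axes in fix (cols): [[-0.0, 0.41, -0.912], [0.0, -0.912, -0.41], [-1.0, -0.0, -0.0]]
shift tool mm [ -27.3 -318.5 -423.8]
rotvec tool [-2.719 -0.    -0.   ]
t 1.0 tcp fix [-255.7 -629.4  222.7] F fix [ 0.3 -0.2  0.1] M [-0.02  0.01  0.04] open 88.0
tool axes in fix (cols): [[-0.0, 0.41, -0.912], [0.0, -0.912, -0.41], [-1.0, -0.0, -0.0]]
shift tool mm [ -27.3 -318.5 -423.8]
rotvec tool [ 0.423 -0.     0.   ]
top ball pts 170 [-88.2   0.3  67.4] [[-103.9, -11.0, 46.1], [-66.0, 11.7, 76.7]]
jaw 301 [ 58.5   0.3 139.4] [[47.6, -19.5, 105.9], [56.8, -0.4, 140.2], [76.0, 19.9, 160.3]] [ 56.7   9.7 161. ]
red y [-129.02206014   46.98016747]
end y min -169.03174185292494
side ball pts 117 [-91.8   3.6  67.7] [[-103.8, -9.4, 48.3], [-69.6, 13.0, 78.3]]
jaw 322 [ 60.8   3.5 130.6] [[49.2, -20.4, 86.3], [58.7, 5.9, 135.2], [75.8, 20.7, 159.1]] [ 62.6  -6.3 161.2]
red y [-128.95184047   49.28382412]
end y min -151.80806561375164
```

Emit:
{"method": "carry_out", "body": {
  "rows": "0 -29 -38.5 0 0 0;0 -29 -38.5 0 0 0;0 -29 -38.5 0 0 0;0 -29 -38.5 0 0 0;0 -29 -38.5 0 0 0;0 -29 -38.5 0 0 0;0 -29 -38.5 0 0 0;0 -29 -38.5 0 0 0;0 -29 -38.5 0 0 0;0 -29 -38.5 0 0 0;0 0 0 0.14 0 0;0 0 0 0.14 0 0;0 0 0 0.14 0 0;0 0 0 0 0 0",
  "fingers": 0
}}

```text
clock: 2.4
ee_pos: [0.5007, -0.2241, 0.2228]
orientation: [2.476, 1.564, -0.77]
contact_force: [0.2, 0.5, 0.2]
opening: 0.0007
```

```bash
cat >> h.py <<'E'
AX=np.array([[0,0,-1],[0,-1,0],[-1,0,0]],float)
E
python3 - <<'E'
from h import *
st([0,-170,42],AX)
E
```

```text
t 2.4 tcp fix [ -13.6 -191.   222.8] F fix [0.1 0.5 0.2] M [0.02 0.01 0.05] open 0.7
tool axes in fix (cols): [[0.005, -0.012, -1.0], [-0.004, -1.0, 0.012], [-1.0, 0.004, -0.005]]
shift tool mm [180.8 -21.9 -12.5]
rotvec tool [-0.012 -0.005 -0.004]
```

Emit:
{"method": "carry_out", "body": {
  "rows": "0 -20 -13 0 0 0;45 0 0 0 0 0;45 0 0 0 0 0;45 0 0 0 0 0;41 0 0 0 0 0;0 0 0 0 0 0"
}}

```text
clock: 3.0
ee_pos: [0.5213, -0.2082, 0.0452]
orientation: [2.756, 1.555, -0.467]
contact_force: [-0.4, 0.3, -0.4]
opening: 0.0006
```

```bash
python3 - <<'E'
from h import *
st([0,-115,45],AX)
E
```

```text
t 3.0 tcp fix [   5.5 -173.2   45.2] F fix [-0.4  0.3 -0.4] M [0.08 0.09 0.02] open 0.6
tool axes in fix (cols): [[0.015, 0.01, -1.0], [-0.006, -1.0, -0.01], [-1.0, 0.006, -0.015]]
shift tool mm [ -0.2 -58.3   4.9]
rotvec tool [ 0.01  -0.015 -0.006]
```

Emit:
{"method": "carry_out", "body": {
  "rows": "0 0 5 0.01 -0.015 0;0 -8 0 0 0 0;0 -6 0 0 0 0;0 -5 0 0 0 0;0 -5 0 0 0 0;0 -5 0 0 0 0;0 -5 0 0 0 0;0 -5 0 0 0 0;0 -5 0 0 0 0;0 -4 0 0 0 0;0 0 0 0 0 0"
}}

```text
clock: 4.1
ee_pos: [0.525, -0.1594, 0.0533]
orientation: [2.341, 1.556, -0.89]
contact_force: [-0.4, -1.0, -1.0]
opening: 0.0006
```

```bash
python3 - <<'E'
from h import *
st([0,-113.5,45],AX)
E
```

```text
t 4.1 tcp fix [   4.6 -124.3   53.3] F fix [-0.3 -1.1 -1. ] M [-0.29  0.06  0.02] open 0.6
tool axes in fix (cols): [[0.01, 0.003, -1.0], [-0.01, -1.0, -0.003], [-1.0, 0.011, -0.01]]
shift tool mm [  8.2 -10.9   4.7]
rotvec tool [ 0.003 -0.01  -0.01 ]
```

Emit:
{"method": "carry_out", "body": {
  "rows": "6 0 4 0 0 0;1 -3 0 0 0 0;1 -3 0 0 0 0;1 -3 0 0 0 0;0 -2 0 0 0 0;0 0 0 0 0 0"
}}

```text
clock: 4.7
ee_pos: [0.5224, -0.1598, 0.0463]
orientation: [2.228, 1.544, -1.014]
contact_force: [-0.2, 0.2, -0.3]
opening: 0.0001
```

```bash
python3 - <<'E'
from h import *
st([0,-113.5,45],AX)
E
```

```text
t 4.7 tcp fix [   2.2 -124.9   46.3] F fix [-0.2  0.2 -0.3] M [ 0.09  0.02 -0.08] open 0.1
tool axes in fix (cols): [[0.016, -0.008, -1.0], [-0.022, -1.0, 0.008], [-1.0, 0.022, -0.017]]
shift tool mm [  1.  -11.4   2.3]
rotvec tool [-0.008 -0.017 -0.022]
```

Emit:
{"method": "carry_out", "body": {
  "rows": "0 -7 2 0 -0.017 -0.02;0 -7 0 0 0 0;0 -7 0 0 0 0"
}}

```text
clock: 5.0
ee_pos: [0.5215, -0.1449, 0.0459]
orientation: [1.359, 1.564, -1.888]
contact_force: [-1.9, -30.8, 2.9]
opening: 0.0002
```

```bash
python3 - <<'E'
from h import *
st([0,-113.5,45],AX)
E
```

```text
t 5.0 tcp fix [-1.000e-01 -1.102e+02  4.590e+01] F fix [  1.  -30.9   2.9] M [-6.14  0.43  0.08] open 0.2
tool axes in fix (cols): [[-0.002, -0.013, -1.0], [-0.007, -1.0, 0.013], [-1.0, 0.007, 0.001]]
shift tool mm [ 0.9  3.3 -0.2]
rotvec tool [-0.013  0.002 -0.007]
```

Emit:
{"method": "carry_out", "body": {
  "rows": "0 0 0 0 0 0;0 0 0 0 0 0;0 0 0 0 0 0;0 15 0 0 0 0;0 10 0 0 0 0;-45 0 0 0 0 0;-45 0 0 0 0 0;-45 0 0 0 0 0;-45 0 0 0 0 0;0 0 0 0 0 0"
}}

```text
clock: 6.0
ee_pos: [0.5172, -0.167, 0.2289]
orientation: [-0.043, 1.559, 2.997]
contact_force: [0.4, 0.8, -0.1]
opening: 0.0007
```

```bash
python3 - <<'E'
from h import *
st([100,0,200],AX)
for c in ['top','side']:
    im,d=bot.snapshot(c);cv2.imwrite(f'pics/{c}1.png',im);F=tofix(cloud(d,bot.calibration(c)))*1000
    r=F[redm(im)&(abs(F[...,0])<30)&(F[...,2]>40)];r=r[(r[:,1]>-180)&(r[:,1]<100)&(r[:,2]<90)];print('red y',np.percentile(r[:,1],[1,99]),'zmax',np.percentile(r[:,2],99))
    j=F[(abs(F[...,1])<28)&(F[...,0]>38)&(F[...,0]<150)&(F[...,2]>85)&(F[...,2]<170)]
    print('jaw',len(j),np.percentile(j,[2,50,98],axis=0).round(1).tolist())
E
```

```text
t 6.0 tcp fix [  -2.4 -132.6  228.9] F fix [ 0.3  0.8 -0.1] M [-0.01 -0.05 -0.03] open 0.7
tool axes in fix (cols): [[-0.011, -0.009, -1.0], [0.001, -1.0, 0.009], [-1.0, -0.0, 0.011]]
shift tool mm [  27.8 -133.5 -101.4]
rotvec tool [-0.009  0.011  0.001]
red y [-77.42501403  87.93665717] zmax 82.35322415011338
jaw 300 [[47.6, -19.4, 108.3], [56.9, -0.4, 139.9], [75.9, 19.8, 159.3]]
red y [-87.73766218  89.20820185] zmax 82.79865147384484
jaw 326 [[48.5, -18.8, 86.4], [59.0, 5.7, 134.7], [76.4, 20.7, 159.1]]
```

Emit:
{"method": "carry_out", "body": {
  "rows": "0 -30 -27 0 0 0;0 -30 -27 0 0 0;0 -30 -27 0 0 0;0 -30 -27 0 0 0;0 -14 0 0 0.01 0;30 0 0 0 0 0;30 0 0 0 0 0;30 0 0 0 0 0;18 0 0 0 0 0;0 0 0 0 0 0"
}}

```text
clock: 7.1
ee_pos: [0.6217, -0.0388, 0.0887]
orientation: [-0.076, 1.528, 2.964]
contact_force: [-0.1, 0.5, 0.3]
opening: 0.0003
```

```bash
python3 - <<'E'
from h import *
st([105,0,120],AX)
E
```

```text
t 7.1 tcp fix [89.8  4.7 88.7] F fix [-0.1  0.5  0.3] M [ 0.03 -0.03 -0.01] open 0.3
tool axes in fix (cols): [[-0.042, -0.01, -0.999], [0.004, -1.0, 0.01], [-0.999, -0.003, 0.042]]
shift tool mm [-32.    4.4 -13.9]
rotvec tool [-0.01   0.042  0.003]
```

Emit:
{"method": "carry_out", "body": {
  "rows": "-20 4 0 0 0.02 0;-20 0 0 0 0.02 0;0 0 10 0 0 0;0 0 10 0 0 0;0 0 10 0 0 0;0 0 10 0 0 0;0 0 10 0 0 0;0 0 0 0 0 0"
}}

```text
clock: 7.9
ee_pos: [0.5687, -0.0397, 0.1345]
orientation: [-2.594, 1.565, 0.444]
contact_force: [1.0, -0.2, 1.6]
opening: 0.0001
```

```bash
python3 - <<'E'
from h import *
st([-5,0,127],AX)
E
```

```text
t 7.9 tcp fix [ 37.2  -1.1 134.5] F fix [ 1.  -0.1  1.6] M [ 0.04 -0.05 -0.03] open 0.1
tool axes in fix (cols): [[0.005, -0.012, -1.0], [0.003, -1.0, 0.012], [-1.0, -0.003, -0.005]]
shift tool mm [ 7.3 -0.6 42.2]
rotvec tool [-0.012 -0.005  0.003]
```

Contact is light and the jaw is moving, so I follow the arc.

Emit:
{"method": "carry_out", "body": {
  "rows": "0 0 10 0 0 0;0 0 10 0 0 0;1 0 10 0 0 0;3 0 10 0 0 0;8 0 8 0 0 0;0 0 0 0 0 0"
}}

```text
clock: 8.5
ee_pos: [0.5152, -0.0341, 0.1202]
orientation: [-2.148, 1.567, 0.89]
contact_force: [0.6, 0.0, -0.4]
opening: 0.0007
```

```bash
python3 - <<'E'
from h import *
st([-29,0,102],AX)
im,d=bot.snapshot('side');cv2.imwrite('pics/side2.png',cv2.resize(im[120:300,220:460],None,fx=3,fy=3))
E
```

```text
t 8.5 tcp fix [-16.6  -0.4 120.2] F fix [ 0.6  0.1 -0.4] M [0.03 0.05 0.03] open 0.7
tool axes in fix (cols): [[0.002, -0.011, -1.0], [0.003, -1.0, 0.011], [-1.0, -0.003, -0.002]]
shift tool mm [18.2 -0.2 12.4]
rotvec tool [-0.011 -0.002  0.003]
```

View pics/side2.png

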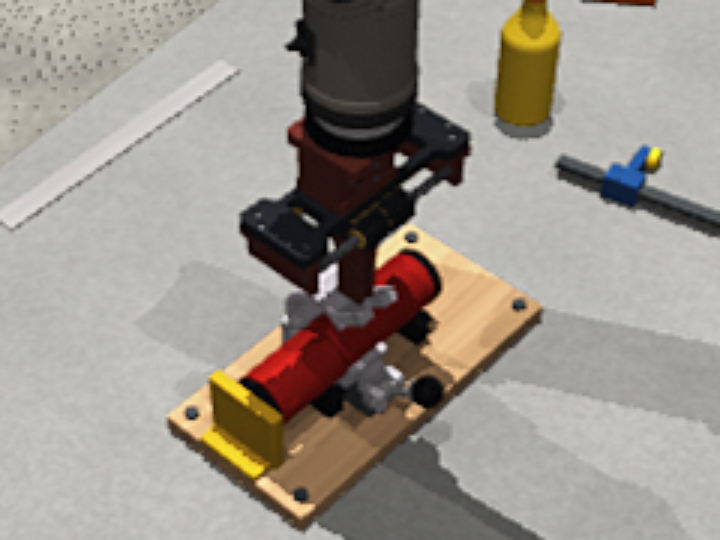

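The tube rests against the stop. The jaw is partway down under the fingers at about (360,300), and the ball still leans out at (427,390). I keep pressing down along the arc.

Emit:
{"method": "carry_out", "body": {
  "rows": "9 0 6 0 0 0;9 0 6 0 0 0;9 0 6 0 0 0;9 0 5 0 0 0;9 0 4 0 0 0;0 0 0 0 0 0"
}}

```text
clock: 9.15
ee_pos: [0.4867, -0.0311, 0.0709]
orientation: [-1.931, 1.568, 1.107]
contact_force: [-0.6, -0.1, -0.3]
opening: 0.0005
```

```bash
python3 - <<'E'
from h import *
st([-45,0,66],AX)
E
```

```text
t 9.15 tcp fix [-45.3  -0.1  70.9] F fix [-0.5 -0.1 -0.3] M [ 0.07 -0.    0.03] open 0.5
tool axes in fix (cols): [[0.001, -0.011, -1.0], [0.003, -1.0, 0.011], [-1.0, -0.003, -0.001]]
shift tool mm [ 4.9 -0.1 -0.3]
rotvec tool [-0.011 -0.001  0.003]
```

Emit:
{"method": "carry_out", "body": {
  "rows": "5 0 0 0 0 0;5 0 0 0 0 0;5 0 0 0 0 0"
}}

```text
clock: 9.45
ee_pos: [0.4875, -0.031, 0.0664]
orientation: [1.504, 1.57, -1.743]
contact_force: [-26.6, -0.1, 81.7]
opening: 0.0004
```

```bash
python3 - <<'E'
from h import *
st([-45,0,66],AX)
E
```

```text
t 9.45 tcp fix [-44.5   0.1  66.4] F fix [-26.5  -2.5  81.7] M [0.16 6.01 0.04] open 0.4
tool axes in fix (cols): [[-0.0, -0.013, -1.0], [-0.001, -1.0, 0.013], [-1.0, 0.001, 0.0]]
shift tool mm [0.4 0.1 0.5]
rotvec tool [-0.013  0.    -0.001]
```

Hard stop reached at z 66 mm, but the 82 N reaction was more than I wanted. I back off now.

Emit:
{"method": "carry_out", "body": {
  "rows": "-10 0 0 0 0 0;-30 0 0 0 0 0;-30 0 0 0 0 0;-20 0 20 0 0 0;0 0 23 0 0 0;0 0 0 0 0 0",
  "fingers": 0
}}

```text
clock: 10.05
ee_pos: [0.4469, -0.0258, 0.1639]
orientation: [-3.139, 1.563, -0.103]
contact_force: [0.1, 0.1, 0.1]
opening: 0.0002
```

```bash
python3 - <<'E'
from h import *
st([-91,0,60],AX)
for c in ['top','side']:
    im,d=bot.snapshot(c);F=tofix(cloud(d,bot.calibration(c)))*1000
    if c=='side': cv2.imwrite('pics/side3.png',cv2.resize(im[120:300,220:460],None,fx=3,fy=3))
    b=F[(abs(F[...,1])<20)&(F[...,0]<-66)&(F[...,0]>-125)&(F[...,2]>45)&(F[...,2]<100)]
    print(c,'ball',len(b),np.percentile(b,[2,98],axis=0).round(1).tolist() if len(b) else '')
    j=F[(abs(F[...,1])<19)&(F[...,0]>-62)&(F[...,0]<-36)&(F[...,2]>50)&(F[...,2]<110)]
    print('lug z',len(j),np.percentile(j[:,2],[5,50,95]) if len(j) else '')
    j=F[(abs(F[...,1])<19)&(abs(F[...,0])<6)&(F[...,2]>50)&(F[...,2]<110)]
    print('crown z',len(j),np.percentile(j[:,2],[5,50,95]) if len(j) else '')
E
```

```text
t 10.05 tcp fix [-85.4   1.6 163.9] F fix [0.1 0.1 0.1] M [ 0.05  0.01 -0.01] open 0.2
tool axes in fix (cols): [[0.008, -0.013, -1.0], [-0.0, -1.0, 0.013], [-1.0, -0.0, -0.008]]
shift tool mm [103.9   1.7   6.4]
rotvec tool [-0.013 -0.008 -0.   ]
top ball 0 
lug z 0 
crown z 113 [85.47189712 88.83562431 91.72220268]
side ball 116 [[-104.2, -9.1, 47.2], [-70.0, 12.9, 78.7]]
lug z 147 [58.13754206 66.80877837 70.85119803]
crown z 69 [76.89462386 88.4767357  91.37187857]
```

View pics/side3.png

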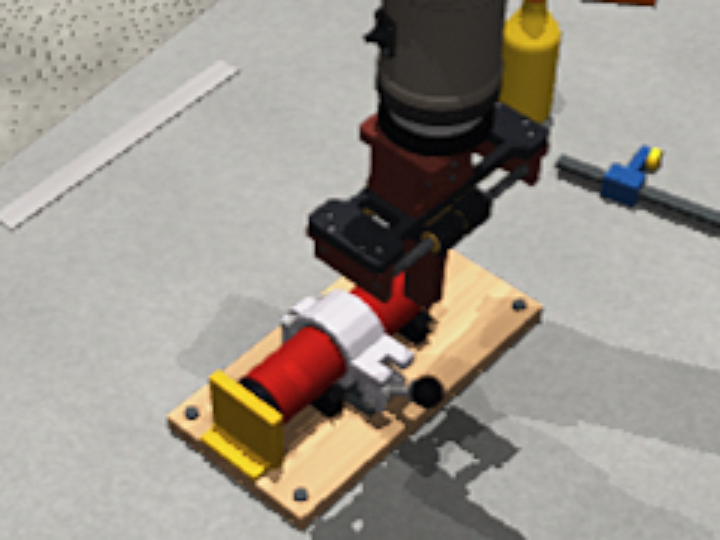

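The jaw is closed: crown at 88.5 mm, lug top at 67 mm, and the slot is visible at (385,345). The ball leans out at about fixture (-91,1,65) mm. Next I straddle the ball with the fingers open along y.

Emit:
{"method": "carry_out", "body": {
  "rows": "0 1 5 0 -0.008 0;30 0 0 0 0 0;30 0 0 0 0 0;30 0 0 0 0 0;15 0 0 0 0 0;0 0 0 0 0 0",
  "fingers": 64
}}

```text
clock: 10.75
ee_pos: [0.4493, -0.0264, 0.0541]
orientation: [-2.398, 1.568, 0.637]
contact_force: [-0.4, -0.3, -0.6]
opening: 0.045
```

```bash
python3 - <<'E'
from h import *
st([-91,0,56],AX)
E
```

```text
t 10.75 tcp fix [-83.    1.1  54.1] F fix [-0.4 -0.4 -0.6] M [ 0.02 -0.01  0.01] open 45.0
tool axes in fix (cols): [[0.002, -0.014, -1.0], [0.002, -1.0, 0.014], [-1.0, -0.002, -0.002]]
shift tool mm [-2.   1.3  8. ]
rotvec tool [-0.014 -0.002  0.002]
```

Emit:
{"method": "carry_out", "body": {
  "rows": "-1 0 9 0 0 0;0 0 0 0 0 0;0 0 0 0 0 0"
}}

```text
clock: 11.05
ee_pos: [0.4406, -0.0254, 0.0557]
orientation: [-2.296, 1.568, 0.74]
contact_force: [0.5, 0.4, 0.9]
opening: 0.0634
```

Emit:
{"method": "carry_out", "body": {
  "rows": "0 0 0 0 0 0;0 0 0 0 0 0;0 0 0 0 0 0;0 0 0 0 0 0;0 0 0 0 0 0;0 0 0 0 0 0",
  "fingers": 16
}}

```text
clock: 11.65
ee_pos: [0.4422, -0.0269, 0.058]
orientation: [-3.015, 1.565, 0.02]
contact_force: [-0.4, -3.4, 0.7]
opening: 0.0243
```

```bash
python3 - <<'E'
from h import *
st([-91,0,56],AX)
E
```

```text
t 11.65 tcp fix [-90.    0.1  58. ] F fix [-0.1 -3.4  0.7] M [-0.8  -0.    0.05] open 24.3
tool axes in fix (cols): [[0.006, -0.015, -1.0], [0.001, -1.0, 0.015], [-1.0, -0.001, -0.006]]
shift tool mm [2.  0.1 1. ]
rotvec tool [-0.015 -0.006  0.001]
```

Emit:
{"method": "carry_out", "body": {
  "rows": "-3 0 -3.5 0 0 0;-3 0 -3.5 0 0 0;-3 0 -4 0 0 0;-3 0 -4 0 0 0;-2.5 0 -5 0 0 0;-2 0 -5 0 0 0"
}}

```text
clock: 12.25
ee_pos: [0.4678, -0.029, 0.0757]
orientation: [-2.839, 1.566, 0.196]
contact_force: [-0.4, -0.5, -0.1]
opening: 0.0159
```

```bash
python3 - <<'E'
from h import *
st([-50,0,76.5],AX)
E
```

```text
t 12.25 tcp fix [-64.3   0.3  75.7] F fix [-0.4 -0.5 -0.1] M [0.02 0.07 0.  ] open 15.9
tool axes in fix (cols): [[0.004, -0.015, -1.0], [0.001, -1.0, 0.015], [-1.0, -0.001, -0.004]]
shift tool mm [ -0.8   0.1 -14.3]
rotvec tool [-0.015 -0.004  0.001]
```

The fingers shut to 16 mm, so they slipped off the ball. I lift a little and look.

Emit:
{"method": "carry_out", "body": {
  "rows": "-30 0 0 0 0 0;-30 0 0 0 0 0;-30 0 -20 0 0 0;0 0 -30 0 0 0;0 0 -30 0 0 0;0 0 0 0 0 0"
}}

```text
clock: 12.85
ee_pos: [0.5549, -0.0372, 0.173]
orientation: [-2.866, 1.558, 0.17]
contact_force: [-0.9, 0.1, -0.1]
opening: 0.0161
```

```bash
cat > look.py <<'E'
from h import *
import sys
st([-91,0,60],AX)
for c in ['top','side']:
    im,d=bot.snapshot(c);F=tofix(cloud(d,bot.calibration(c)))*1000
    if c=='side' and len(sys.argv)>1: cv2.imwrite(sys.argv[1],cv2.resize(im[120:300,220:460],None,fx=3,fy=3))
    dark=im.max(-1)<60
    b=F[dark&(abs(F[...,1])<20)&(F[...,0]<-36)&(F[...,0]>-125)&(F[...,2]>45)&(F[...,2]<105)]
    print(c,'ball',len(b),np.percentile(b,[2,50,98],axis=0).round(1).tolist() if len(b) else '')
    j=F[(abs(F[...,1])<19)&(abs(F[...,0])<6)&(F[...,2]>50)&(F[...,2]<110)]
    print('crown z',len(j),np.percentile(j[:,2],[5,50,95]) if len(j) else '')
E
python3 look.py
```

```text
t 12.85 tcp fix [ 23.2   0.2 173. ] F fix [-0.9 -0.  -0.1] M [ 0.03  0.05 -0.04] open 16.1
tool axes in fix (cols): [[0.013, -0.014, -1.0], [0.003, -1.0, 0.014], [-1.0, -0.004, -0.012]]
shift tool mm [111.5   2.2 115.6]
rotvec tool [-0.014 -0.012  0.003]
top ball 83 [[-104.1, -3.8, 64.4], [-93.7, 4.3, 72.7], [-82.4, 12.1, 79.2]]
crown z 0 
side ball 92 [[-103.6, -4.9, 54.8], [-93.3, 5.5, 70.9], [-64.8, 12.6, 78.4]]
crown z 67 [82.81753159 88.37660048 91.45576328]
```

Emit:
{"method": "carry_out", "body": {
  "rows": "0 0 35 0 -0.01 0;0 0 35 0 0 0;0 0 35 0 0 0;0 0 25 0 0 0;0 0 13 0 0 0;0 0 10 0 0 0;0 0 0 0 0 0",
  "fingers": 0
}}

```text
clock: 13.65
ee_pos: [0.3846, -0.0201, 0.1689]
orientation: [-0.071, 1.56, 2.966]
contact_force: [0.6, -0.0, 0.2]
opening: 0.0007
```

```bash
python3 - <<'E'
from h import *
st([-122,0,62],AX);print(np.round(bot.get_state()['qpos'],3))
E
```

```text
t 13.65 tcp fix [-148.     1.5  168.9] F fix [0.6 0.  0.2] M [ 0.05 -0.03 -0.02] open 0.7
tool axes in fix (cols): [[-0.01, -0.012, -1.0], [0.001, -1.0, 0.012], [-1.0, -0.001, 0.01]]
shift tool mm [106.6   1.3 -27.1]
rotvec tool [-0.012  0.01   0.001]
[ 0.133  0.085 -0.251  2.238  0.025  0.832 -1.809]
```

Emit:
{"method": "carry_out", "body": {
  "rows": "0 1 -21 0 0 0;30 0 0 0 0 0;30 0 0 0 0 0;30 0 0 0 0 0;10 0 0 0 0 0;0 0 0 0 0 0"
}}

```text
clock: 14.25
ee_pos: [0.4105, -0.023, 0.0671]
orientation: [-0.662, 1.567, 2.375]
contact_force: [0.3, 0.7, 0.7]
opening: 0.0007
```

```bash
python3 - <<'E'
from h import *
st([-75,0,62],AX);print(np.round(bot.get_state()['qpos'],3))
E
```

```text
t 14.25 tcp fix [-121.9    1.    67.1] F fix [0.2 0.8 0.7] M [ 0.02 -0.   -0.07] open 0.7
tool axes in fix (cols): [[-0.003, -0.012, -1.0], [0.002, -1.0, 0.012], [-1.0, -0.002, 0.003]]
shift tool mm [  4.9   0.5 -46.9]
rotvec tool [-0.012  0.003  0.002]
[ 0.102  0.308 -0.224  2.278  0.12   0.569 -1.889]
```

Emit:
{"method": "carry_out", "body": {
  "rows": "7 0 0 0 0 0;0 0 -7 0 0 0;0 0 -7 0 0 0;0 0 -7 0 0 0;0 0 -7 0 0 0;0 0 -6 0 0 0"
}}

```text
clock: 14.85
ee_pos: [0.4285, -0.027, 0.0598]
orientation: [0.142, 1.534, -3.103]
contact_force: [-4.3, 1.0, 3.6]
opening: 0.0006
```

```bash
python3 - <<'E'
from h import *
st([-73,0,62],AX)
E
```

```text
t 14.85 tcp fix [-103.6   -1.3   59.8] F fix [-4.4  0.6  3.6] M [0.19 0.82 0.04] open 0.6
tool axes in fix (cols): [[-0.037, -0.012, -0.999], [-0.005, -1.0, 0.012], [-0.999, 0.005, 0.037]]
shift tool mm [ -3.4  -1.7 -30.4]
rotvec tool [-0.012  0.037 -0.005]
```

Emit:
{"method": "carry_out", "body": {
  "rows": "0 0 -8 0 0.02 0;0 0 -8 0 0.01 0;0 0 -8 0 0 0;0 0 -8 0 0 0"
}}

```text
clock: 15.25
ee_pos: [0.4591, -0.0305, 0.0606]
orientation: [0.557, 1.558, -2.689]
contact_force: [-25.1, 4.7, 15.5]
opening: 0.0005
```

```bash
python3 - <<'E'
from h import *
st([-73,0,62],AX)
E
```

```text
t 15.25 tcp fix [-72.8  -2.   60.6] F fix [-25.4   2.4  15.5] M [1.11 5.29 0.02] open 0.5
tool axes in fix (cols): [[-0.011, -0.012, -1.0], [-0.007, -1.0, 0.012], [-1.0, 0.007, 0.011]]
shift tool mm [-1.4 -2.   0.3]
rotvec tool [-0.012  0.011 -0.007]
```

Emit:
{"method": "carry_out", "body": {
  "rows": "0 0 3 0 0 0;-7 0 0 0 0 0;-7 0 0 0 0 0;0 0 -5 0 0 0;0 0 -4 0 0 0"
}}

```text
clock: 15.75
ee_pos: [0.4588, -0.0306, 0.075]
orientation: [0.31, 1.542, -2.935]
contact_force: [-13.3, 2.9, 7.5]
opening: 0.0005
```

```bash
python3 - <<'E'
from h import *
st([-73,0,62],AX)
E
```

```text
t 15.75 tcp fix [-73.1  -2.1  75. ] F fix [-13.5   1.7   7.5] M [0.84 2.91 0.03] open 0.5
tool axes in fix (cols): [[-0.028, -0.012, -1.0], [-0.009, -1.0, 0.012], [-1.0, 0.009, 0.028]]
shift tool mm [13.  -2.2 -0.4]
rotvec tool [-0.012  0.028 -0.009]
```

Emit:
{"method": "carry_out", "body": {
  "rows": "0 0 -4 0 0 0;0 0 -3 0 0 0;0 0 0 0 0 0;0 0 12 0 0 0;0 0 12 0 0 0;-40 0 0 0 0 0;-40 0 0 0 0 0;-40 0 0 0 0 0;0 15 0 0 0 0;0 35 0 0 0 0;0 40 0 0 0 0;0 40 0 0 0 0;0 40 0 0 0 0;0 0 0 0 0 0"
}}

```text
clock: 17.15
ee_pos: [0.4212, -0.2012, 0.2091]
orientation: [0.545, 1.546, -2.695]
contact_force: [0.1, 0.1, -0.7]
opening: 0.0009
```

```bash
python3 look.py pics/side4.png; python3 - <<'E'
from h import *
for c in ['top','side']:
    im,d=bot.snapshot(c);X=cloud(d,bot.calibration(c));F=tofix(X)*1000
    r=F[redm(im)&(abs(F[...,0])<30)&(F[...,2]>40)];r=r[(r[:,1]>-180)&(r[:,1]<100)&(r[:,2]<90)];print('red y',np.percentile(r[:,1],[1,99]),'zmax',np.percentile(r[:,2],99))
    for q in ['bolt_ball','glue_mid','offcut_mid','bar_clamp_mid']:
        for b in bot.boxes_of(q,c)[:1]:
            u,v=map(int,b['uv']);print(c,q,u,v,round(b['p'],2),X[v,u].round(3),F[v,u].round(0))
E
```

```text
t 17.15 tcp fix [ -94.8 -175.5  209.1] F fix [ 0.1  0.1 -0.7] M [ 0.08 -0.03  0.05] open 0.9
tool axes in fix (cols): [[-0.021, -0.006, -1.0], [-0.013, -1.0, 0.007], [-1.0, 0.013, 0.021]]
shift tool mm [ 146.8 -177.4   -5.8]
rotvec tool [-0.007  0.021 -0.013]
top ball 102 [[-61.8, -10.3, 88.1], [-51.3, -0.2, 92.8], [-40.2, 9.6, 97.2]]
crown z 114 [84.82727203 88.23819491 91.23086302]
side ball 98 [[-61.4, -7.6, 66.1], [-52.6, 5.0, 90.5], [-39.7, 12.5, 96.7]]
crown z 66 [84.64290019 88.52796114 90.85935937]
red y [-89.07369172  88.22220818] zmax 82.24495842327777
top bolt_ball 330 250 0.7 [ 0.482 -0.031  0.095] [-50.  -0.  95.]
top glue_mid 518 198 0.84 [ 0.594 -0.401  0.103] [  95. -358.  103.]
top offcut_mid 122 219 0.87 [0.537 0.397 0.044] [-34. 431.  44.]
top bar_clamp_mid 482 240 0.46 [ 0.48  -0.174  0.556] [ -39. -143.  556.]
red y [-89.42829672  90.08859084] zmax 82.70155538573412
side bolt_ball 347 240 0.62 [ 0.481 -0.022  0.076] [-52.   9.  76.]
side glue_mid 394 122 0.48 [ 0.608 -0.412  0.121] [ 111. -368.  121.]
side offcut_mid 194 374 0.93 [0.529 0.424 0.046] [-45. 457.  46.]
side bar_clamp_mid 440 185 0.66 [ 0.427 -0.376  0.016] [ -73. -349.   16.]
```

View pics/side4.png

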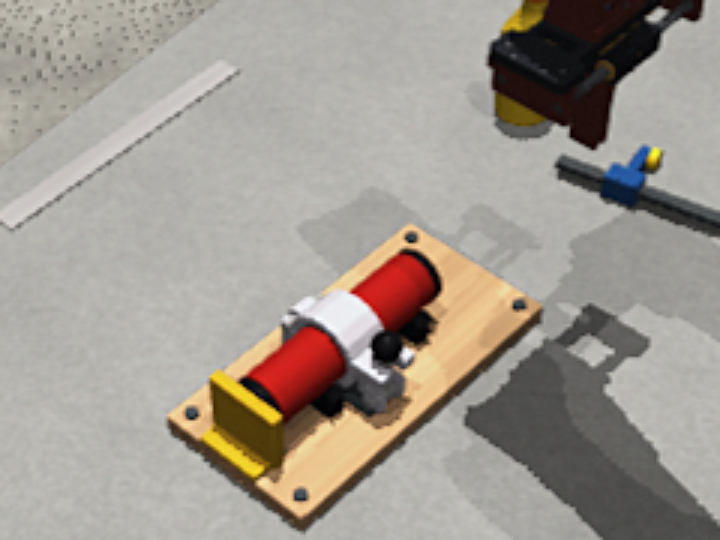

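The picture shows the tube against the stop, the jaw closed, and the ball upright over the lug at (388,348). It measures about x -51 mm with its top at 97 mm, as it should. The robot is clear, so I hand in.

```bash
python3 -c "
from workcell import bot
print(bot.hand_in())"
```

```text
the job is handed in; nothing more can be done
None
```

I pushed the tube home, closed the clamp's upper half over it, stood the swing bolt upright in the slot, and handed the job in at about 17.5 s on the robot's clock.

**Last checks:**
- **Tube:** the red part of the tube spans fixture y -89 to +89 mm, so its centre is at about 0. Its top is 82.5 mm high, where about 80 is expected, so it lies in its cradles.
- **Upper half:** the crown is at about 88.4 mm, against 89 when fully closed.
- **Swing bolt:** the ball is centred at about x -51 mm with its top at 97 mm, which is upright.
- **Bystanders:** the glue bottle, offcut and bar clamp were found within about 10 mm of their first positions. One top-camera bar clamp report landed on the gripper instead (low confidence), so its position comes from the side camera. The bottle also read up to 16 mm off in the side camera, where the gripper half covered it.
- **Robot:** it was clear of everything at hand-in.

**What went less well:**
- My first try at the bolt, gripping the ball, slipped off without moving it. I then pushed the ball from behind instead.
- Pressing the upper half down briefly reached 82 N vertically (about 86 N in all) at the wrist, through the fingertips. That is under the 120 N limit but more than I intended.

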